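Slide the loaded workpiece carrier along its rails into the station

ROBOT

A 6-joint arm with a two-finger parallel gripper is mounted at the origin on the work surface. World frame = base frame: x ahead of the robot, y to its left, z up, the work surface at z = 0. Lengths are in mm, angles in rad, forces in N, time in s.
With the tool pointing down it reaches from about 350 to 975 mm from the base axis. Payload 7.1 kg.
Tool frame: the origin (TCP) lies at the very end of the fingers, on their centre line; the grasp point (between the pads) lies 19 mm behind it; y points along the fingers, x is the direction in which the jaws open and shut, and the axes are right-handed (so a half turn about y gives the same grasp; the last joint's range is limited). The gripper opens to 88 mm and grips with 3 to 60 N. Pads are 20 mm wide; open, the fingers measure 115 mm over their backs; the gripper's body (75 mm by 178 mm) begins 61 mm behind the grasp point.
Start: joints at [-1.231, 0.423, 1.63, -0, 1.089, -0.019], TCP at [219.486, -585.176, 222.675] pointing down, gripper open.
Joint ranges: [-3, 3], [-0.9, 2.11], [0.09, 2.58], [-1.31, 4.45], [0.11, 2.69], [-2.54, 2.54]. Speed limits (rad/s): [2.39, 2.39, 3.01, 3.14, 3.14, 3.14].

INTERFACE

Orientations are given as a rotation vector (axis times angle).
In Python, from workcell import ctrl gives the robot as it stands. The module is installed in compiled form; this text tells all that it offers.
- The arm moves only by the tool carry_out, never from a script. Its arguments are lists of equal length, an entry for each row: "delta_pos": the shift along the tool's x, y, z in cm, a list of three; "rotation": the turn, a rotation vector about the tool's x, y, z in rad, a list of three. In form: {"delta_pos": [[dx, dy, dz], ...], "rotation": [[wx, wy, wz], ...]}. A call has 1 to 12 rows; each row is the pose to reach, as a shift and turn from the pose commanded when the call began, along the tool's axes at that moment; what a row does not reach only later rows make up. A row lasts 1/12 s, in which the tool goes at most 41.7 mm and 7.16 degrees, less where a joint would pass 70% of its speed; a pose out of reach is approached as far as the arm can. A call with a gripper value outside its range is refused whole. "hand" is the closure in counts, from 0 (fully open) to 255 (shut), set as the call begins (left out, the last holds). The fingers move at their own pace and stop on an object; the grip force is fixed at half the most. Time passes only in rows, so rows that repeat a pose let the fingers close. It gives the time, the measured TCP pose, the force and the opening at its end, in the units of the state.
- ctrl.get_obs(): the state, without advancing time (a new reading comes with each control period).
- ctrl.get_image(name): name is "scene" or "top" or "wrist"; returns the picture (384x512x3 uint8, red, green, blue); there is no depth.
- ctrl.camera_info(name): a dict with "fov_y" (degrees; the focal length in pixels is half the picture's height over the tangent of half this angle, whatever the lens; pixels are square), "cx", "cy" (the principal point, pixels), "R" (3x3) and "t" (3): a world point X has camera coordinates R X + t; the wrist camera has in their place "T_tool_cam" (4x4, takes a point from camera to tool coordinates, whose origin is the TCP and whose axes are the tool frame's). Camera axes: x right, y down, z forward; pixel columns grow to the right and rows downward; lengths in mm; the calibration is good to about 2 mm. The wrist camera is an equidistant fisheye: a pixel r from the principal point sees the ray r / f radians off the axis. A picture is of the moment at which its call begins: read the wrist's pose just before it. camera_info takes no time and is no camera call.
- ctrl.close_job(): hands the job in, once; it reports no verdict.
The state is a dict: "t": time; "qpos": joint angles; "qvel": joint speeds; "joint_torque": joint torques, N m; "ee_pos": TCP position; "orientation": TCP orientation; "ft_force": force on the tool from outside, world axes, zero at the start; "moment": the same for the moment, N m; "width": finger opening in mm.
Only numpy, scipy, OpenCV 4.12 (cv2) and the standard library are available. Lean on these libraries where they do the work, as an engineer would, in place of code of your own. Each camera call takes 0.05 s, during which the arm holds its last target.

TASK

Two blue workpiece carriers sit on the two-rail slide, one loaded with a black housing and one empty. With the fingertips, gently push the loaded carrier along the rails towards the station between the orange blocks until you feel it drop into its locating notches and lie flush with the side guides, then take the hand away. Do not lift the carrier or touch the housing on it, and leave the empty carrier and everything else where it is.

Things in the scene. Friction and masses are not known exactly. Their poses are not given: they have to be found in the camera images.
- track: Fixed aluminium two-rail slide, 640 mm long, running along its own y axis, somewhat turned on the table. Origin: on the table, midway between the rails, under the middle of the station; z up. Running surface of the steel rails (30 mm wide, centres 62 mm either side of the middle line): 40 mm above the table. Side guides outside them: 153 mm apart inside, top 52 mm above the table.
- station (a point): Middle of the station at notch floor level, 34 mm above the table; y along the rails. A seated carrier's origin is here. The rails have brass-floored notches 6 mm deep and 21 mm long with upright ends, in two lanes, so that a carrier's four 16 mm feet drop in together, only with its middle within 2.5 mm of this point. Orange blocks 110 mm long outside the guides mark the station.
- loaded_carrier: Carrier to push: loose blue plate 150 mm (x, across the rails) by 110 (y, along them) by 10 on four white feet 8 mm high; about 0.7 kg with the housing lying in its nest. Origin: middle, at the feet's underside, 40 mm above the table when riding (plate 6 mm proud of the guides), 34 when seated (flush). Axes as the track. Starts on either side of the station, middle 135 to 195 mm from it.
- channel (a point): Middle of the floor of the open channel between the rails, 12 mm above the table; the channel is 94 mm wide and runs the slide's whole length; axes as the track. A presence sensor (30 by 45 mm, top 34 mm above the table) stands at this point. End stops on the rails only, 302 to 320 mm from here along y, 66 mm above the table.
- carrier_top (a point): Middle of the loaded carrier's plate top, 18 mm above its origin; plate 10 mm thick. Its end edges, 55 mm from here along y, stand free across the channel and can be pushed by fingers reaching down into it. It slides with about 1.5 to 3 N; once down in the notches their upright ends stop it firmly, so push slowly (a few cm/s) and stop when the push stiffens.
- housing: The loose black housing with aluminium lid, 90 by 66 by 40 mm, lying in the nest of the loaded carrier (its underside 18 mm above the carrier's origin, middle on middle); origin at the middle of its underside. Not to be touched.
- empty_carrier: The other carrier, of the same make but empty, standing on the rails on the other side of the station (its middle 135 to 195 mm from it). To be left where it is.
- gauge_pin: A steel gauge pin standing upright, 24 mm across the foot and 44 mm high, on the base plate beyond the rails; origin under its middle. Leave alone.
- spare_jaw: A spare aluminium gripper jaw, L-shaped, 22 by 50 by 46 mm, on the base plate beyond the rails; origin under its middle. Leave alone.
- screwdriver: A screwdriver with green handle lying on the table on the robot's right. Leave alone.
- grease_jar: A white jar with blue cap, 60 mm across and 75 mm high, on the table on the robot's right; origin under its middle. Leave alone.
- safety_glasses: Clear safety glasses with blue frame, about 140 by 125 by 46 mm, on the table on the robot's left. Leave alone.
Things that resemble listed ones, but are neither listed nor needed, are in the scene too. What is shaped like the loaded_carrier but red or turquoise is not meant.

How it is judged:
By the outcome, as a careful person would: the job done as asked, in the order asked, and still so for the second after the job is handed in, with the robot touching nothing.
It also fails if it takes over 38 s, if anything falls off the work surface, if the arm or the gripper's body presses on something with over 40 N, if the wrist force passes 120 N, or if a joint passes its speed limit or range.

## Working session

There is one attempt and no reset: what is moved stays moved. The work goes in short steps, Python scripts to look and compute and a tool call to move; the robot and the scene stay as the last step left them, time stands still between calls to the robot, and variables do not carry over. Pictures are saved under pics/ and viewed, and the job is handed in when it is done.

Besides the shell and the picture viewer there is one more tool, called after "Request:" by a JSON object that holds its "api" and its "payload", one argument or row to a line. carry_out: Moves the arm, as the interface text tells. Its arguments: {"type":"object","properties":{"delta_pos":{"type":"array","items":{"type":"array","items":{"type":"number"}}},"rotation":{"type":"array","items":{"type":"array","items":{"type":"number"}}},"hand":{"type":"number"}},"required":["delta_pos","rotation"]}

```bash
mkdir -p pics
python3 - <<'E'
from workcell import ctrl
import cv2,numpy as np
o=ctrl.get_obs();print({k:np.round(v,3) for k,v in o.items()})
for n in("scene","top"):
    im=ctrl.get_image(n);cv2.imwrite(f"pics/{n}0.png",im[:,:,::-1]);print(n,ctrl.camera_info(n))
print(ctrl.camera_info("wrist"))
E
```

```text
{'t': np.float64(0.0), 'qpos': array([-1.231,  0.424,  1.631, -0.   ,  1.089, -0.019]), 'qvel': array([-0.001,  0.001, -0.   ,  0.001, -0.002, -0.   ]), 'joint_torque': array([-2.0000e-03, -5.4463e+01, -2.7367e+01,  6.4000e-02,  2.3000e-02,
       -0.0000e+00]), 'ee_pos': array([ 219.306, -584.67 ,  221.903]), 'orientation': array([-1.357,  0.942, -0.94 ]), 'ft_force': array([ 0.234, -0.119, -0.093]), 'moment': array([-0.036,  0.023,  0.026]), 'width': np.float64(87.8)}
scene {'fov_y': 43.13460345086038, 'cx': 256.8473781952763, 'cy': 191.1683870309713, 'R': array([[-8.80485666e-01,  4.74072678e-01,  2.96187279e-04],
       [ 3.46442119e-01,  6.43866220e-01, -6.82212686e-01],
       [-3.23609100e-01, -6.00575880e-01, -7.31153720e-01]]), 't': array([ 428.54394876, -160.94767032, 1690.78923732])}
top {'fov_y': 50.17342017500266, 'cx': 261.1299972978258, 'cy': 187.71074086738474, 'R': array([[-2.82432172e-02, -9.99595508e-01, -3.33778738e-03],
       [-9.92888347e-01,  2.84397211e-02, -1.15602390e-01],
       [ 1.15650556e-01,  4.90667824e-05, -9.93289961e-01]]), 't': array([  60.39467473,  496.26664765, 1309.30017799])}
{'fov_y': 65.70646984690485, 'cx': 251.85918219108393, 'cy': 193.22875593386667, 'T_tool_cam': array([[ 9.99999924e-01,  3.77912961e-04,  9.59295656e-05,
         6.52409807e-02],
       [ 9.75050794e-07, -2.48460541e-01,  9.68642018e-01,
        -1.62483132e+02],
       [ 3.89897085e-04, -9.68641944e-01, -2.48460523e-01,
         6.72938625e+01],
       [ 0.00000000e+00,  0.00000000e+00,  0.00000000e+00,
         1.00000000e+00]])}
```

View pics/top0.png

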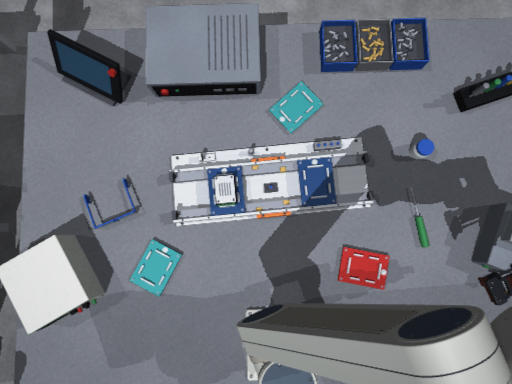

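View pics/scene0.png

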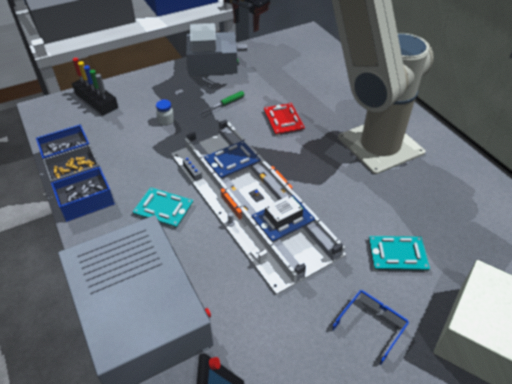

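The top view shows two blue carriers on the slide. One is at (226,189) with the housing, so it is the one to push. The other at (317,182) is empty. The orange blocks are at (268,158) and (274,213). Turquoise plates are at (297,107) and (157,266), and a red one at (364,267); none of these is meant. Next I'll enlarge the crop and measure.

```bash
cat > h.py <<'E'
import numpy as np,cv2
from workcell import ctrl
def ray(n,uv,z):
    c=ctrl.camera_info(n);f=192/np.tan(np.radians(c["fov_y"]/2))
    uv=np.atleast_2d(uv).astype(float)
    d=np.c_[(uv[:,0]-c["cx"])/f,(uv[:,1]-c["cy"])/f,np.ones(len(uv))]@c["R"]
    C=-c["R"].T@c["t"]
    return C+d*((z-C[2])/d[:,2])[:,None]
def proj(n,X):
    c=ctrl.camera_info(n);f=192/np.tan(np.radians(c["fov_y"]/2))
    p=np.atleast_2d(X)@c["R"].T+c["t"];return p[:,:2]/p[:,2:]*f+[c["cx"],c["cy"]]
E
python3 - <<'E'
from h import *
for n,roi in(("top",(160,130,220,105)),("scene",(170,110,185,190))):
    im=cv2.imread(f"pics/{n}0.png");x,y,w,h=roi
    k=3.6 if n=="top" else 3
    cv2.imwrite(f"pics/{n}c.png",cv2.resize(im[y:y+h,x:x+w],None,fx=k,fy=k,interpolation=cv2.INTER_CUBIC))
    hsv=cv2.cvtColor(im,cv2.COLOR_BGR2HSV)
    for nm,lo,hi,z in(("blue",(105,120,40),(125,255,255),58),("orange",(5,170,120),(20,255,255),52)):
        m=cv2.inRange(hsv,lo,hi);mm=np.zeros_like(m);mm[y:y+h,x:x+w]=m[y:y+h,x:x+w]
        for c in cv2.findContours(mm,cv2.RETR_EXTERNAL,cv2.CHAIN_APPROX_NONE)[0]:
            if cv2.contourArea(c)<25: continue
            r=cv2.minAreaRect(c);b=cv2.boxPoints(r)
            P=ray(n,b,z);print(n,nm,np.round(r[0]),cv2.contourArea(c),"ctr",np.round(ray(n,r[0],z)[0],1),"corners",np.round(P[:,:2]).tolist())
E
```

```text
top blue [226. 190.] 548.0 ctr [488.7 159.3  58. ] corners [[560.0, 219.0], [567.0, 110.0], [418.0, 100.0], [412.0, 208.0]]
top blue [316. 182.] 1347.0 ctr [ 509.1 -130.5   58. ] corners [[579.0, -71.0], [588.0, -180.0], [440.0, -189.0], [431.0, -82.0]]
top orange [273. 215.] 31.5 ctr [408.    9.6  52. ] corners [[410.0, 40.0], [414.0, -20.0], [406.0, -21.0], [402.0, 40.0]]
scene blue [261. 216.] 71.0 ctr [544.7 130.7  58. ] corners [[565.0, 117.0], [525.0, 105.0], [524.0, 145.0], [564.0, 156.0]]
scene blue [288. 224.] 318.5 ctr [489.4 193.1  58. ] corners [[563.0, 175.0], [417.0, 125.0], [415.0, 212.0], [556.0, 255.0]]
scene blue [211. 158.] 55.5 ctr [ 567.  -161.4   58. ] corners [[585.0, -174.0], [550.0, -188.0], [549.0, -149.0], [584.0, -135.0]]
scene blue [233. 158.] 735.0 ctr [ 505.  -124.5   58. ] corners [[572.0, -173.0], [416.0, -189.0], [439.0, -77.0], [587.0, -65.0]]
scene orange [230. 200.] 45.5 ctr [592.9  26.4  52. ] corners [[601.0, -2.0], [589.0, -7.0], [585.0, 55.0], [596.0, 59.0]]
```

View pics/topc.png

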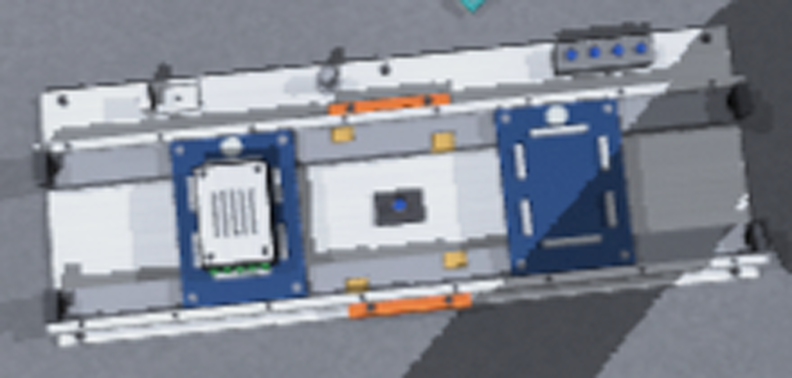

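View pics/scenec.png

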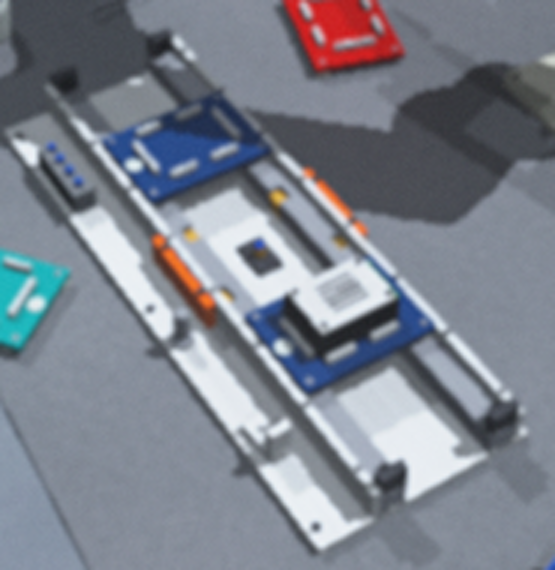

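Run:
```python
from h import *
from scipy.spatial.transform import Rotation as R
o=ctrl.get_obs();M=R.from_rotvec(o["orientation"]).as_matrix();print(np.round(M,3))
# station from orange blocks, sensor; topc pix
f=lambda p:np.array(p)/3.6+[160,130]
up=ray("top",[f((332,107)),f((450,99))],52);lo=ray("top",[f((350,310)),f((470,300))],52)
print("orange ends",np.round(up),np.round(lo),"mid",(up.sum(0)+lo.sum(0))/4)
print("sensor",ray("top",f((400,206)),34))
n=ray("top",[f(p) for p in((342,135),(443,141),(357,286),(454,260))],34);print("notch",np.round(n),n.mean(0))
y=np.array([488.7,159.3])-[509.1,-130.5];print("yaw",np.arctan2(-y[0],y[1]))
e=ray("top",[f((45,170)),f((740,102)),f((55,303)),f((757,237))],66);print("stops",np.round(e),e.mean(0))
```

```text
[[ 0.351 -0.     0.936]
 [-0.936  0.001  0.351]
 [-0.001 -1.     0.   ]]
orange ends [[587.  72.  52.]
 [591. -34.  52.]] [[405.  61.  52.]
 [410. -45.  52.]] mid [498.25763916  13.75522346  52.        ]
sensor [[497.85663804  13.78209995  34.        ]]
notch [[564.  64.  34.]
 [556. -27.  34.]
 [427.  55.  34.]
 [448. -33.  34.]] [498.6705708   14.67976824  34.        ]
yaw 0.07027744749210572
stops [[ 535.  327.   66.]
 [ 578. -290.   66.]
 [ 417.  319.   66.]
 [ 458. -298.   66.]] [497.14892482  14.59527634  66.        ]
```

Request:
{"api": "carry_out", "payload": {
  "delta_pos": [
    [-22.2,0,36.2],
    [-22.2,0,36.2],
    [-22.2,0,36.2],
    [-22.2,0,36.2],
    [-22.2,0,36.2],
    [-22.2,0,36.2],
    [-22.2,0,36.2],
    [-22.2,0,36.2],
    [-22.2,0,36.2],
    [-22.2,0,36.2],
    [-22.2,0,36.2],
    [-22.2,0,36.2]
  ],
  "rotation": [
    [0,-0.1,0],
    [0,-0.2,0],
    [0,-0.3,0],
    [0,-0.4,0],
    [0,-0.5,0],
    [0,-0.6,0],
    [0,-0.64,0],
    [0,-0.64,0],
    [0,-0.64,0],
    [0,-0.64,0],
    [0,-0.64,0],
    [0,-0.64,0]
  ],
  "hand": 140
}}

```text
t: 1.1
ee_pos: [481.7, -248.1, 222.4]
orientation: [-1.524, 0.445, -0.445]
ft_force: [0.1, 0.5, -0.3]
width: 40.0
```

Request:
{"api": "carry_out", "payload": {
  "delta_pos": [
    [-27,0,42.4],
    [-27,0,42.4],
    [-27,0,42.4],
    [-27,0,42.4],
    [-27,0,42.4],
    [-27,0,42.4],
    [-27,0,42.4],
    [-27,0,42.4],
    [-27,0,42.4],
    [-27,0,42.4],
    [-27,0,42.4],
    [-27,0,42.4]
  ],
  "rotation": [
    [0,-0.06,0],
    [0,-0.12,0],
    [0,-0.18,0],
    [0,-0.24,0],
    [0,-0.3,0],
    [0,-0.36,0],
    [0,-0.42,0],
    [0,-0.48,0],
    [0,-0.54,0],
    [0,-0.6,0],
    [0,-0.64,0],
    [0,-0.64,0]
  ]
}}

```text
t: 2.1
ee_pos: [483.1, 250.0, 222.6]
orientation: [-1.571, -0.054, 0.054]
ft_force: [1.1, -0.1, 0.3]
width: 39.8
```

Run:
```python
from h import *
from scipy.spatial.transform import Rotation as R
o=ctrl.get_obs();im=ctrl.get_image("wrist");cv2.imwrite("pics/w1.png",im[:,:,::-1])
cv2.imwrite("pics/t1.png",cv2.resize(ctrl.get_image("top")[130:240,150:380,::-1],None,fx=3.4,fy=3.4))
M=R.from_rotvec(o["orientation"]).as_matrix();print(np.round(M,3),o["ee_pos"],o["t"])
# project fingertip & predicted points
```

```text
[[ 0.998 -0.    -0.069]
 [ 0.069 -0.001  0.998]
 [-0.    -1.    -0.001]] [483.05164553 250.02817174 222.582788  ] 2.1
```

View pics/w1.png

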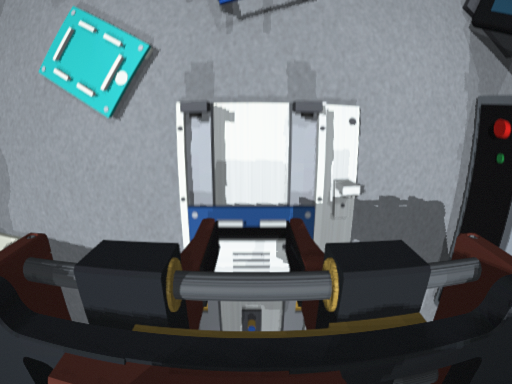

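View pics/t1.png

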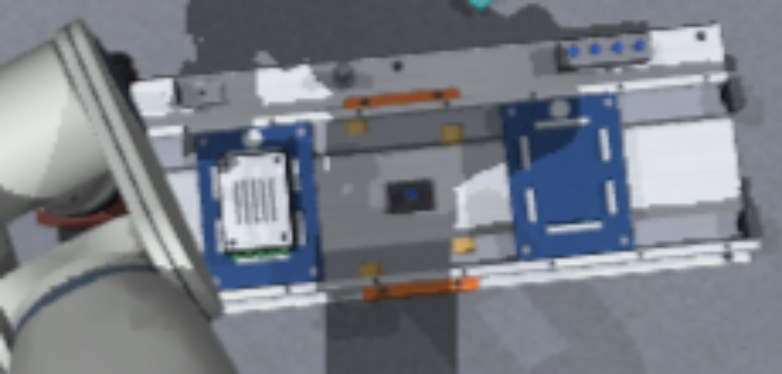

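The wrist view shows the loaded carrier's rear edge at row 207, columns 188 to 314, with the housing behind it and free rails beyond. The top view shows that nothing has moved. I'll measure that edge through the fisheye.

```bash
cat >> h.py <<'E'
def wray(uv,z,o):
    from scipy.spatial.transform import Rotation as R
    c=ctrl.camera_info("wrist");f=192/np.tan(np.radians(c["fov_y"]/2));T=c["T_tool_cam"]
    M=R.from_rotvec(o["orientation"]).as_matrix();out=[]
    for u,v in np.atleast_2d(uv):
        a=np.array([u-c["cx"],v-c["cy"]]);r=np.hypot(*a);th=r/f
        d=np.r_[a/r*np.sin(th),np.cos(th)]
        d=M@T[:3,:3]@d;C=M@T[:3,3]+o["ee_pos"];out.append(C+d*(z-C[2])/d[2])
    return np.array(out)
S=np.array([498.2,14.]);ex=np.array([np.cos(.069),np.sin(.069)]);ey=np.array([-ex[1],ex[0]])
def trk(P): return np.c_[(P[:,:2]-S)@ex,(P[:,:2]-S)@ey]
E
python3 - <<'E'
from h import *
o=ctrl.get_obs()
print("edge",trk(wray([(190,207),(250,206.5),(312,207)],58,o)))
print("stops near faces",trk(wray([(182,113),(208,113),(296,112),(320,112)],66,o)))
print("channel edges",trk(wray([(214,150),(289,150)],40,o)))
print("tcp",trk(o["ee_pos"][None]))
E
```

```text
edge [[-7.02227216e+01  2.06563435e+02]
 [-1.60958522e-01  2.07580172e+02]
 [ 7.21508424e+01  2.06927407e+02]]
stops near faces [[-73.77922142 314.60980888]
 [-45.18412626 313.71450801]
 [ 48.83323944 315.06940307]
 [ 75.21280818 316.04360082]]
channel edges [[-42.45543268 270.8035783 ]
 [ 45.25736555 271.0281766 ]]
tcp [[  1.90106429 239.63795468]]
```

Request:
{"api": "carry_out", "payload": {
  "delta_pos": [
    [0,3,0.3],
    [0,6,0.3],
    [0,9,0.3],
    [0,12,0.3],
    [0,14,0.3],
    [0,16,0.3],
    [0,17.5,0.3],
    [0,18.4,0.3],
    [0,18.4,0.3]
  ],
  "rotation": [
    [0,0,0],
    [0,0,0],
    [0,0,0],
    [0,0,0],
    [0,0,0],
    [0,0,0],
    [0,0,0],
    [0,0,0],
    [0,0,0]
  ]
}}

```text
t: 2.95
ee_pos: [482.0, 250.6, 36.9]
orientation: [-1.572, -0.049, 0.055]
ft_force: [-0.3, 0.8, -0.8]
width: 39.5
```

Run:
```python
from h import *
o=ctrl.get_obs();print(trk(o["ee_pos"][None]),o["ee_pos"],o["ft_force"])
cv2.imwrite("pics/w2.png",ctrl.get_image("wrist")[:,:,::-1])
im=ctrl.get_image("scene")[:,:,::-1];cv2.imwrite("pics/s2.png",cv2.resize(im[110:310,170:380],None,fx=3,fy=3,interpolation=cv2.INTER_CUBIC))
```

```text
[[1.14182214e-01 2.37121214e+02]] [481.96552642 250.56484281  36.88209312] [-0.31887793  0.77012172 -0.76391653]
```

View pics/w2.png

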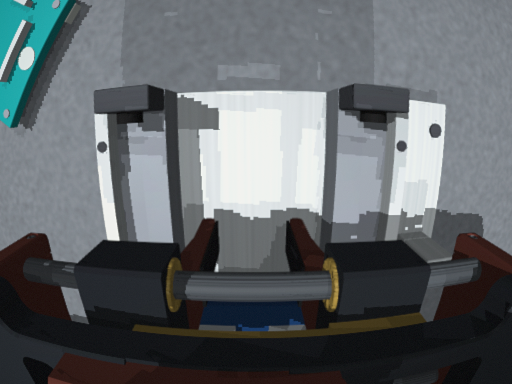

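View pics/s2.png

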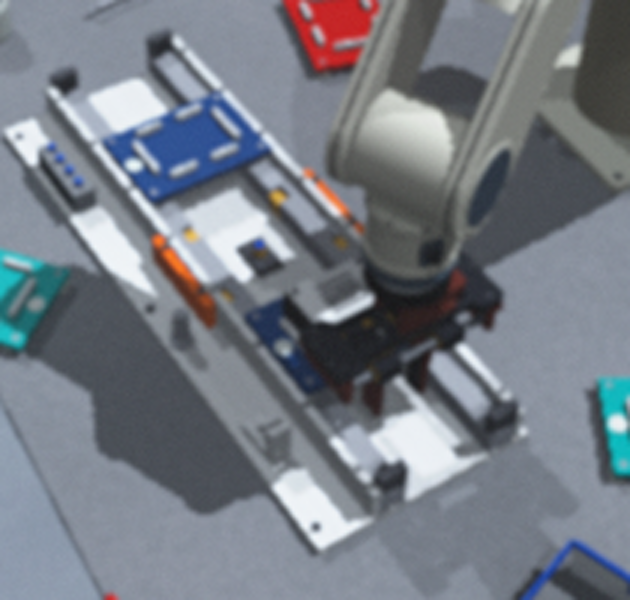

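The fingers are down in the channel behind the carrier, clear of both rails. I'm starting the slow push at 3 cm/s.

Request:
{"api": "carry_out", "payload": {
  "delta_pos": [
    [0,0,-0.25],
    [0,0,-0.5],
    [0,0,-0.75],
    [0,0,-1.0],
    [0,0,-1.25],
    [0,0,-1.5],
    [0,0,-1.75],
    [0,0,-2.0],
    [0,0,-2.25],
    [0,0,-2.5],
    [0,0,-2.75],
    [0,0,-3.0]
  ],
  "rotation": [
    [0,0,0],
    [0,0,0],
    [0,0,0],
    [0,0,0],
    [0,0,0],
    [0,0,0],
    [0,0,0],
    [0,0,0],
    [0,0,0],
    [0,0,0],
    [0,0,0],
    [0,0,0]
  ]
}}

```text
t: 4.05
ee_pos: [484.9, 222.9, 38.7]
orientation: [-1.57, -0.053, 0.053]
ft_force: [-0.1, 1.1, -0.2]
width: 39.7
```

Run:
```python
from h import *
o=ctrl.get_obs();print(trk(o["ee_pos"][None]),o["ee_pos"],o["ft_force"])
cv2.imwrite("pics/t3.png",cv2.resize(ctrl.get_image("top")[130:240,150:380,::-1],None,fx=3.4,fy=3.4))
```

```text
[[  1.13621397 209.27279235]] [484.90514289 222.85315266  38.66468172] [-0.08604215  1.10874529 -0.16057487]
```

View pics/t3.png

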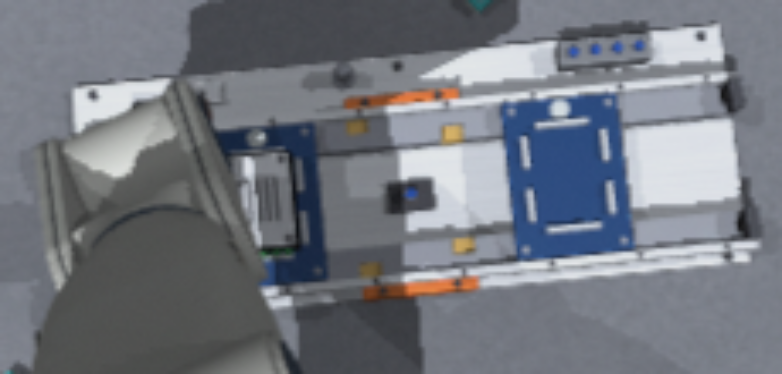

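The front edge has moved about 5 px in the crop, so contact has just been made. I'm continuing the push.

Request:
{"api": "carry_out", "payload": {
  "delta_pos": [
    [0,0,-0.3],
    [0,0,-0.6],
    [0,0,-0.9],
    [0,0,-1.2],
    [0,0,-1.5],
    [0,0,-1.8],
    [0,0,-2.1],
    [0,0,-2.4],
    [0,0,-2.7],
    [0,0,-3.0],
    [0,0,-3.3],
    [0,0,-3.6]
  ],
  "rotation": [
    [0,0,0],
    [0,0,0],
    [0,0,0],
    [0,0,0],
    [0,0,0],
    [0,0,0],
    [0,0,0],
    [0,0,0],
    [0,0,0],
    [0,0,0],
    [0,0,0],
    [0,0,0]
  ]
}}

```text
t: 5.1
ee_pos: [487.3, 186.6, 38.7]
orientation: [-1.57, -0.053, 0.053]
ft_force: [0.3, 1.5, -0.8]
width: 39.8
```

Run:
```python
from h import *
o=ctrl.get_obs();print(trk(o["ee_pos"][None]),o["ee_pos"],o["ft_force"])
im=ctrl.get_image("top");cv2.imwrite("pics/t4.png",cv2.resize(im[130:240,150:380,::-1],None,fx=3.4,fy=3.4))
```

```text
[[  0.99974725 172.96572741]] [487.27220099 186.62307366  38.68788445] [ 0.34283362  1.52497349 -0.77357454]
```

View pics/t4.png

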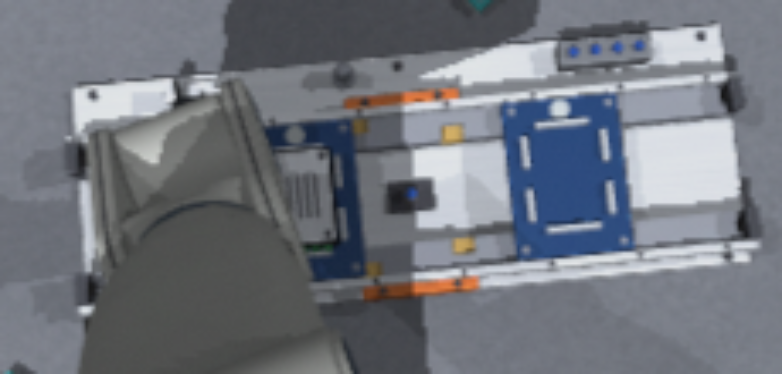

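The carrier is moving straight; its front edge is at about (358,200) in the crop.

Request:
{"api": "carry_out", "payload": {
  "delta_pos": [
    [0,0,-0.3],
    [0,0,-0.6],
    [0,0,-0.9],
    [0,0,-1.2],
    [0,0,-1.5],
    [0,0,-1.8],
    [0,0,-2.1],
    [0,0,-2.4],
    [0,0,-2.7],
    [0,0,-3.0],
    [0,0,-3.3],
    [0,0,-3.6]
  ],
  "rotation": [
    [0,0,0],
    [0,0,0],
    [0,0,0],
    [0,0,0],
    [0,0,0],
    [0,0,0],
    [0,0,0],
    [0,0,0],
    [0,0,0],
    [0,0,0],
    [0,0,0],
    [0,0,0]
  ]
}}

```text
t: 6.15
ee_pos: [489.7, 150.7, 38.7]
orientation: [-1.57, -0.053, 0.053]
ft_force: [-0.6, 2.2, -0.3]
width: 39.5
```

Request:
{"api": "carry_out", "payload": {
  "delta_pos": [
    [0,0,-0.3],
    [0,0,-0.6],
    [0,0,-0.9],
    [0,0,-1.2],
    [0,0,-1.5],
    [0,0,-1.8],
    [0,0,-2.1],
    [0,0,-2.4],
    [0,0,-2.7],
    [0,0,-3.0]
  ],
  "rotation": [
    [0,0,0],
    [0,0,0],
    [0,0,0],
    [0,0,0],
    [0,0,0],
    [0,0,0],
    [0,0,0],
    [0,0,0],
    [0,0,0],
    [0,0,0]
  ]
}}

```text
t: 6.98
ee_pos: [491.7, 120.8, 38.7]
orientation: [-1.57, -0.053, 0.053]
ft_force: [-0.8, 0.9, -1.3]
width: 39.3
```

Run:
```python
from h import *
o=ctrl.get_obs();print(trk(o["ee_pos"][None]),o["ee_pos"],o["ft_force"])
im=ctrl.get_image("top");cv2.imwrite("pics/t5.png",cv2.resize(im[130:240,150:380,::-1],None,fx=3.4,fy=3.4))
f=lambda p:np.array(p)/3.4+[150,130]
print(trk(ray("top",[f((353,140)),f((364,250))],58)),"at tcp 173")
```

```text
[[  0.89701653 106.989214  ]] [491.71848269 120.79647225  38.66835808] [-0.75282131  0.94333259 -1.26440042]
[[ 53.83515199  50.57737319]
 [-50.67281915  50.22867491]] at tcp 173
```

View pics/t5.png

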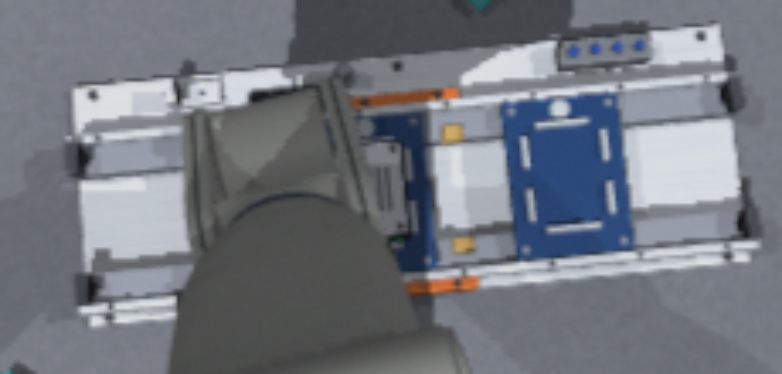

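The offset puts the carrier's middle about 39 mm short of the station. I'm pushing another 28 mm, then going slower.

Request:
{"api": "carry_out", "payload": {
  "delta_pos": [
    [0,0,-0.25],
    [0,0,-0.5],
    [0,0,-0.75],
    [0,0,-1.0],
    [0,0,-1.25],
    [0,0,-1.5],
    [0,0,-1.75],
    [0,0,-2.0],
    [0,0,-2.25],
    [0,0,-2.5],
    [0,0,-2.7],
    [0,0,-2.8]
  ],
  "rotation": [
    [0,0,0],
    [0,0,0],
    [0,0,0],
    [0,0,0],
    [0,0,0],
    [0,0,0],
    [0,0,0],
    [0,0,0],
    [0,0,0],
    [0,0,0],
    [0,0,0],
    [0,0,0]
  ]
}}

```text
t: 8.03
ee_pos: [493.7, 92.9, 38.7]
orientation: [-1.57, -0.053, 0.053]
ft_force: [-0.6, 1.8, -0.1]
width: 39.5
```

Request:
{"api": "carry_out", "payload": {
  "delta_pos": [
    [0,0,-0.15],
    [0,0,-0.3],
    [0,0,-0.45],
    [0,0,-0.6]
  ],
  "rotation": [
    [0,0,0],
    [0,0,0],
    [0,0,0],
    [0,0,0]
  ]
}}

```text
t: 8.37
ee_pos: [494.0, 87.1, 38.7]
orientation: [-1.57, -0.053, 0.054]
ft_force: [0.3, 0.9, -0.9]
width: 39.5
```

Request:
{"api": "carry_out", "payload": {
  "delta_pos": [
    [0,0,-0.1],
    [0,0,-0.2],
    [0,0,-0.3]
  ],
  "rotation": [
    [0,0,0],
    [0,0,0],
    [0,0,0]
  ]
}}

```text
t: 8.62
ee_pos: [494.2, 84.1, 38.6]
orientation: [-1.57, -0.053, 0.053]
ft_force: [-0.5, 1.6, -1.0]
width: 39.6
```

Request:
{"api": "carry_out", "payload": {
  "delta_pos": [
    [0,0,-0.1],
    [0,0,-0.2]
  ],
  "rotation": [
    [0,0,0],
    [0,0,0]
  ]
}}

```text
t: 8.78
ee_pos: [494.3, 82.1, 38.7]
orientation: [-1.57, -0.053, 0.054]
ft_force: [-0.6, 1.8, -0.0]
width: 39.7
```

Request:
{"api": "carry_out", "payload": {
  "delta_pos": [
    [0,0,-0.1],
    [0,0,-0.2]
  ],
  "rotation": [
    [0,0,0],
    [0,0,0]
  ]
}}

```text
t: 8.95
ee_pos: [494.4, 80.3, 38.6]
orientation: [-1.57, -0.053, 0.053]
ft_force: [-1.1, 12.3, -0.5]
width: 39.7
```

Run:
```python
from h import *
o=ctrl.get_obs();print(trk(o["ee_pos"][None]),o["ft_force"],o["t"])
im=ctrl.get_image("top");cv2.imwrite("pics/t6.png",cv2.resize(im[130:240,150:380,::-1],None,fx=3.4,fy=3.4))
im=ctrl.get_image("scene")[:,:,::-1];cv2.imwrite("pics/s6.png",cv2.resize(im[110:290,170:360],None,fx=3.2,fy=3.2,interpolation=cv2.INTER_CUBIC))
```

```text
[[ 0.8124894  66.42972404]] [-1.12892359 12.29694323 -0.51582076] 8.95
```

View pics/t6.png

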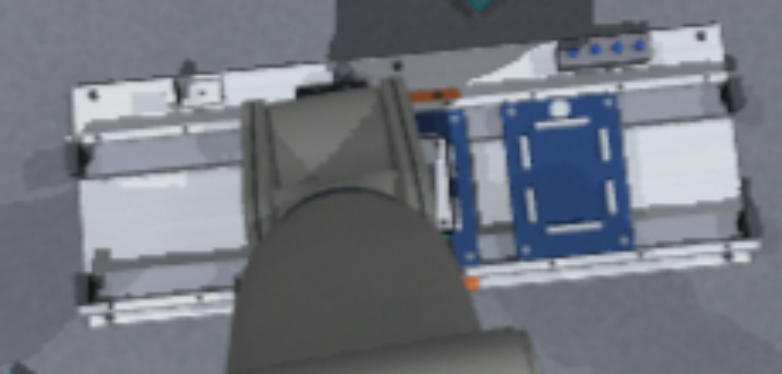

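View pics/s6.png

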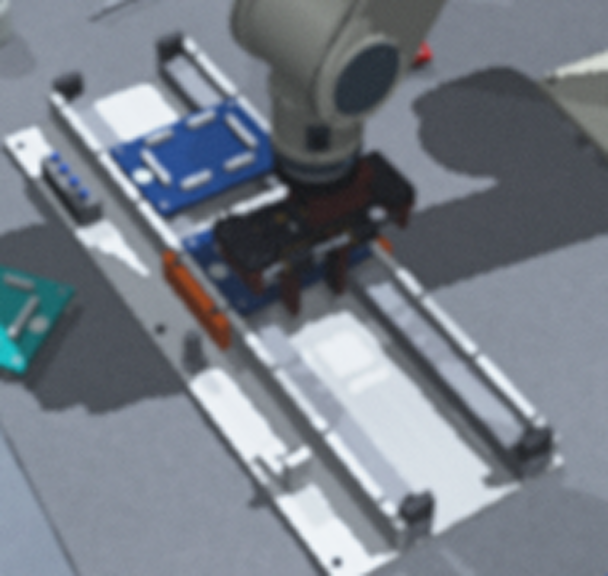

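The push stiffened from 1.8 to 12 N, so the carrier is against the notch ends. The pictures show it between the orange blocks, with the empty carrier unmoved. Now I'll back off, lift the hand and check.

Request:
{"api": "carry_out", "payload": {
  "delta_pos": [
    [0,0,0.2],
    [0,0,0.5],
    [0,0,1.0],
    [0,0,2.0],
    [0,0,3.0],
    [0,0,4.0],
    [0,0,4.0]
  ],
  "rotation": [
    [0,0,0],
    [0,0,0],
    [0,0,0],
    [0,0,0],
    [0,0,0],
    [0,0,0],
    [0,0,0]
  ]
}}

```text
t: 9.63
ee_pos: [491.8, 122.1, 38.8]
orientation: [-1.57, -0.055, 0.054]
ft_force: [-0.4, 0.4, 0.2]
width: 40.0
```

Request:
{"api": "carry_out", "payload": {
  "delta_pos": [
    [0,-2,0],
    [0,-5,0],
    [0,-8,0],
    [0,-12,0],
    [0,-16,2],
    [0,-18,5],
    [0,-18,8],
    [0,-18,12],
    [0,-18,16],
    [0,-18,18],
    [0,-18,18]
  ],
  "rotation": [
    [0,0,0],
    [0,0,0],
    [0,0,0],
    [0,0,0],
    [0,0,0],
    [0,0,0],
    [0,0,0],
    [0,0,0],
    [0,0,0],
    [0,0,0],
    [0,0,0]
  ]
}}

```text
t: 10.55
ee_pos: [479.1, 303.6, 218.8]
orientation: [-1.569, -0.057, 0.056]
ft_force: [-0.8, 0.0, 0.2]
width: 39.6
```

Run:
```python
from h import *
o=ctrl.get_obs();print(trk(o["ee_pos"][None]),o["ft_force"],o["t"])
im=ctrl.get_image("top");cv2.imwrite("pics/t7o.png",im[:,:,::-1]);cv2.imwrite("pics/t7.png",cv2.resize(im[130:240,150:380,::-1],None,fx=3.4,fy=3.4,interpolation=cv2.INTER_CUBIC))
im=ctrl.get_image("scene")[:,:,::-1];cv2.imwrite("pics/s7o.png",im);cv2.imwrite("pics/s7.png",cv2.resize(im[140:250,190:320],None,fx=5,fy=5,interpolation=cv2.INTER_CUBIC))
```

```text
[[  0.88790696 290.24742777]] [-0.77911308  0.02896522  0.19121757] 10.55
```

View pics/t7.png

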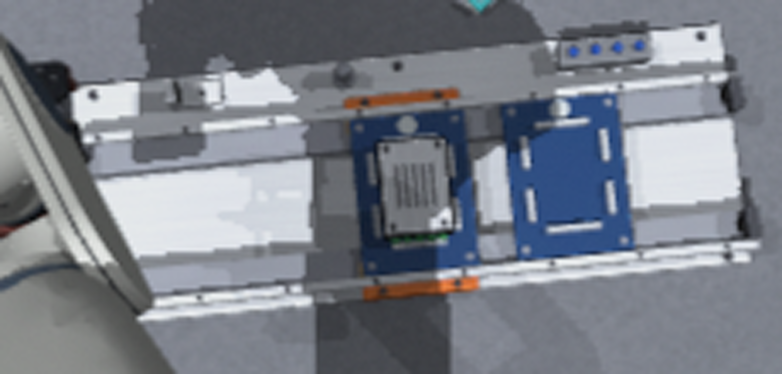

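View pics/s7.png

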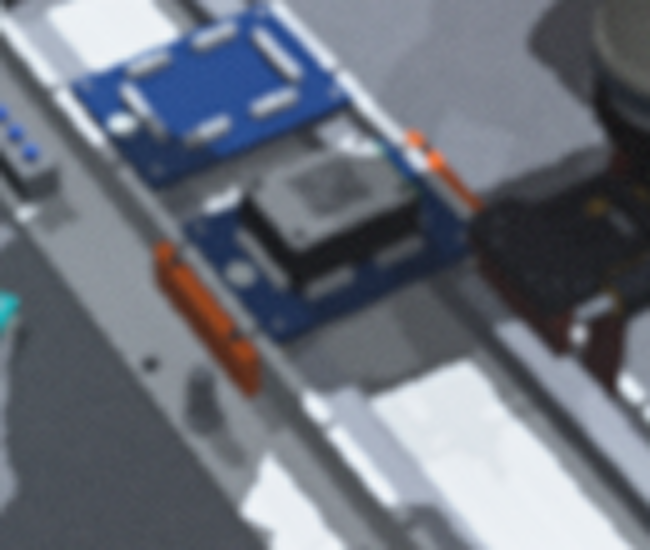

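The hand is clear, and both views show the carrier between the orange blocks with the housing in its nest. To check that it is flush, I'll triangulate the white discs on both plates; the loaded one should be 6 mm lower.

Run:
```python
from h import *
def cen(im,p,w=6):
    x,y=int(round(p[0])),int(round(p[1]));r=im[y-w:y+w+1,x-w:x+w+1].astype(float)
    g=r[:,:,2] # red channel: low on blue plate
    # whitish blob connected to the seed
    t=(g[w-1:w+2,w-1:w+2].max()+np.median(g))/2
    m=(g>t).astype(np.uint8);n,l=cv2.connectedComponents(m)
    k=l[w-1:w+2,w-1:w+2].max();m=cv2.dilate((l==k).astype(np.uint8),np.ones((3,3)))
    wt=np.clip(g-np.median(g),0,None)*m
    yy,xx=np.mgrid[-w:w+1,-w:w+1];return np.array([x+(wt*xx).sum()/wt.sum(),y+(wt*yy).sum()/wt.sum()]),int((l==k).sum())
def tri(a,b):
    A=[];B=[]
    for n,uv in(("top",a),("scene",b)):
        p=ray(n,uv,0)[0];q=ray(n,uv,100)[0];d=(q-p)/np.linalg.norm(q-p);P=np.eye(3)-np.outer(d,d);A.append(P);B.append(P@p)
    return np.linalg.solve(sum(A),sum(B))
T0,S0,T,S=[cv2.imread(f"pics/{k}.png") for k in("top0","scene0","t7o","s7o")]
ft=lambda p:np.array(p)/3.4+[150,130]-.35; fs=lambda p:np.array(p)/5+[190,140]-.4
f0=lambda p:np.array(p)/3.6+[160,130]-.35; g0=lambda p:np.array(p)/3+[170,110]-.35
for nm,A,a,B,b in(("loaded before",T0,f0((231,146)),S0,g0((283,348))),("empty before",T0,f0((556,115)),S0,g0((134,166))),("loaded now",T,ft((407,124)),S,fs((241,273))),("empty now",T,ft((560,107)),S,fs((122,124)))):
    ca,na=cen(A,a,4);cb,nb=cen(B,b,4);P=tri(ca,cb);print(nm,ca.round(2),na,cb.round(2),nb,P.round(1),trk(P[None]).round(1))
```

```text
loaded before [223.87 169.43] 11 [263.42 225.48] 14 [555.6 164.6  60.1] [[ 67.6 146.2]]
empty before [314.16 161.52] 18 [214.23 164.56] 14 [ 573.1 -125.7   60.1] [[  65.1 -144.6]]
loaded now [269.34 166.28] 19 [237.61 194.32] 13 [563.   18.3  53.6] [[64.9 -0.2]]
empty now [315.14 161.37] 8 [213.93 164.19] 12 [ 573.3 -128.8   59.4] [[  65.1 -147.6]]
```

```bash
python3 -c "
from workcell import ctrl
print(ctrl.get_obs()['t'],ctrl.close_job())"
```

```text
the job is handed in; nothing more can be done
10.65 None
```

The loaded carrier is seated in the station and lies flush. I pushed it about 145 mm with two part-open fingertips in the channel, at about 3 cm/s and then 1–2 cm/s. I stopped when the push stiffened from about 2 N to 12 N. I then backed the fingers off and lifted the hand clear, and handed in at 10.65 s.

- **Position and height:** triangulating the white disc on its plate put the carrier's middle 0.2 mm from the station. The plate was 6.5 mm lower than before, against the expected 6 mm.
- **Housing:** the pictures show it still in its nest. The hand read about zero force after leaving.
- **Empty carrier, one disagreement:** its disc read 3 mm further along the rails than at the start. That second reading was poor, because a shadow cut the disc to 8 pixels. The carrier looks unmoved between the pictures, and a gap of about 35 mm stayed between the two carriers, so I take this as measurement noise.

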